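Spin the washed vegetables dry

TASK

Spin the washed vegetables dry: with a fingertip, push the knob of the salad spinner's crank round clockwise (seen from above) for at least three full turns, then take the finger away and let the crank come to rest. Push gently and do not grip the knob or the crank; the spinner must keep standing where it is on the worktop, and the bottle, mug, tomato and onion around it must be left alone.

Things in the scene. Friction and masses are not known exactly. Their poses are not given: they have to be found in the camera images.
- spinner: Salad spinner, loose, any yaw, on a rubber foot, 1.6 to 2.3 kg: clear bowl 172 mm across at the foot, 256 mm at the green lid. Origin: centre of its underside. Lid top 146 mm above the worktop; on it a white round gear housing, 92 mm across, top at 155 mm, centred 30 mm off the spinner's axis along its own +x. Slides if pushed with more than about 8 N.
- pivot (a point): Point on the crank's upright turning axis (30 mm along the spinner's +x from its centre), 190 mm above the worktop, level with the middle of the knob.
- knob_mid (a point): Middle of the crank's knob, 190 mm above the worktop: a white upright round knob 25 mm across, free-running on its spindle, from 173 to 209 mm high. It travels on a circle of 55 mm radius about the pivot. Nothing else on the spinner is higher than 176 mm, so a fingertip can go all round at mid-knob height.
- crank (a joint): Crank angle, rad: 0 at the start (arm along the spinner's +x), grows clockwise seen from above, the way of the arrow on the lid; 6.283 a turn, no stops. Green arm 18 mm wide, top 172 mm above the worktop, on a 32 mm hub, the knob at its end; it drives the basket 2.5:1. Needs 1.5 to 2.5 N at the knob; stays where it is left, hardly coasting when slow.
- oil_bottle: Green glass oil bottle with a black cap, loose, 62 mm across, 220 mm high, on the right of the spinner (-y). Origin at the centre of its underside. Leave alone.
- mug: Blue mug, loose, 82 mm across, 92 mm high, with a handle, on the right of the spinner. Origin at the centre of its underside. Leave alone.
- tomato: Red tomato, loose, 72 mm across, 61 mm high with its stalk, on the left of the spinner (+y). Origin at the centre of its underside. Leave alone.
- onion: Purple onion, loose, 66 mm across, 69 mm high, on the left of the spinner. Origin at the centre of its underside. Leave alone. To its left is a fixed chopping board with other vegetables, at most 85 mm high.

How it is judged:
By the outcome, as a careful person would: the job done as asked, in the order asked, and still so for the second after the job is handed in, with the robot touching nothing.
It also fails if it takes over 70 s, if anything falls off the work surface, if the arm or the gripper's body presses on something with over 40 N, if the wrist force passes 120 N, or if a joint passes its speed limit or range.

ROBOT

A 6-joint arm with a two-finger parallel gripper is mounted at the origin on the work surface. World frame = base frame: x ahead of the robot, y to its left, z up, the work surface at z = 0. Lengths are in m, angles in degrees, forces in N, time in s.
With the tool pointing down it reaches from about 0.25 to 0.8 m from the base axis. Payload 8.5 kg.
Tool frame: the origin (TCP) lies at the very end of the fingers, on their centre line; the grasp point (between the pads) lies 19 mm behind it; z points along the fingers, y is the line along which they close (so a half turn about z gives the same grasp; the last joint's range is limited). The gripper opens to 85 mm and grips with 20 to 120 N. Pads are 22 mm wide; open, the fingers measure 114 mm over their backs; the gripper's body (76 mm by 85 mm) begins 54 mm behind the grasp point. The pads swing forward as they close: fully open they stand 13 mm farther back than shut.
Start: joints at [-71.62, 13.648, -0.773, 75.585, 0, 90], TCP at [0.166, -0.498, 0.231] pointing down, gripper open.
Joint ranges: [-152.45, 152.45], [-59.26, 108.67], [-65.41, 83.53], [-104.44, 129.93], [-82.83, 76.93], [-180, 180]. Speed limits (degrees/s): [127.2, 127.2, 159.86, 180, 180, 180].

INTERFACE

Orientations are given as [roll, pitch, yaw] about the fixed x, y, z axes, in that order (R = Rz(yaw) Ry(pitch) Rx(roll)).
In Python, from plant import r, gripper_to, solve_ik, cams, order gives the robot as it stands. Calls block until the motion is done:
- r.move_to(position, orientation): joint-space move of the TCP to a pose.
- r.move_l(position, max_speed=0.15, frame=None, until_force=None): straight line of the TCP; frame=None keeps the orientation; max_speed is the mean speed in m/s. With until_force (N) it stops when the force on the tool has changed by that much, and returns True; else False.
- r.move_j(angles): joint-space move.
- gripper_to(opening, f_grip=None): finger opening in m; f_grip is the grip in N (None keeps the last); returns when the fingers have stopped.
- r.sleep(seconds).
- solve_ik(position, orientation): joint angles nearest the present ones, or None.
- cams.read_camera(name): name is "side" or "top"; returns the picture (400x640x3 uint8, blue, green, red); there is no depth.
- cams.calibration(name): a dict with "fx", "fy", "cx", "cy" (pixels), "dist_coeffs" ([k1, k2, p1, p2, k3] as OpenCV has them; the pictures are not rectified), "rvec" (rotation vector, rad) and "tvec" (3), from world to camera coordinates, as OpenCV has them. Camera axes: x right, y down, z forward; pixel columns grow to the right and rows downward; lengths in m; the calibration is good to about 2 mm. A picture is of the moment at which its call begins. calibration takes no time and is no camera call.
A pose or a line that the arm cannot do raises r.PlanningError and nothing moves.
- order.job_done(): hands the job in; it is judged then, once.
Readings, each from a call of its own:
- r.current_clock(): time.
- r.current_joint_positions(): joint angles.
- r.current_dq(): joint speeds.
- r.current_tau(): joint torques, N m.
- r.current_eef_pos(): TCP position.
- r.current_eef_rot(): TCP orientation.
- r.current_contact_force(): force on the tool from outside, world axes, zero at the start.
- r.current_moment(): the same for the moment, N m.
- r.current_width(): finger opening in m.
- r.current_gripper_force(): force on a finger pad.
Only numpy, scipy, OpenCV 4.12 (cv2) and the standard library are available. Lean on these libraries where they do the work, as an engineer would, in place of code of your own. Each camera call takes 0.05 s, during which the arm holds its last target. There are 200 camera calls.

## Working session

There is one attempt and no reset: what is moved stays moved. The work goes in short steps, each a Python script; the robot and the scene stay as the last script left them, time stands still between calls to the robot, and variables do not carry over. Pictures are saved under pics/ and viewed, at most 10 in all, crops included, and the job is handed in when it is done.

```bash
mkdir -p pics; ls; python3 - <<'E'
from plant import r, gripper_to, solve_ik, cams, order
import cv2
for n in("top","side"):
    cv2.imwrite(f"pics/{n}0.png",cams.read_camera(n)); c=cams.calibration(n); print(n,c)
print(r.current_clock(),r.current_eef_rot(),r.current_width())
E
```

```text
pics
top {'fx': 411.74155061945464, 'fy': 411.74155061945464, 'cx': 322.28785068965436, 'cy': 187.54210403995003, 'dist_coeffs': array([0.03378121, 0.        , 0.        , 0.        , 0.        ]), 'rvec': array([ 2.10957787, -2.15383686,  0.19071215]), 'tvec': array([-0.04068323,  0.58814088,  1.22028164])}
side {'fx': 423.52559086070534, 'fy': 423.52559086070534, 'cx': 316.84800384845914, 'cy': 200.9546441343988, 'dist_coeffs': array([-0.00770357,  0.        ,  0.        ,  0.        ,  0.        ]), 'rvec': array([ 0.22967529, -2.78852348,  1.23101262]), 'tvec': array([0.54761082, 0.20050147, 1.21641905])}
0.1 [-1.79925011e+02 -2.53944526e-03  1.83784728e+01] 0.08516920382587644
```

View pics/top0.png

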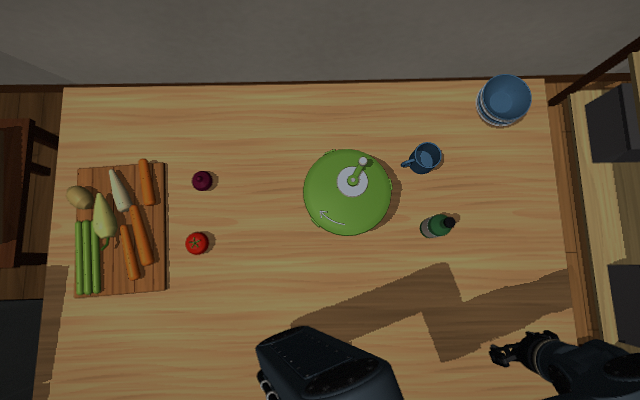

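View pics/side0.png

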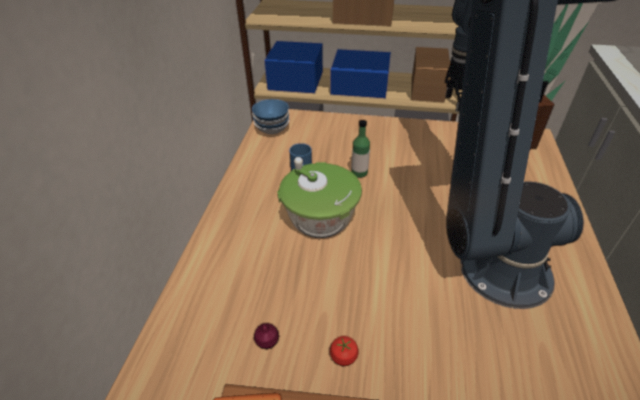

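The top view shows the lid centred at about (348,193), the housing at about (352,181) and the knob at about (363,161). The mug is at (427,157), the bottle cap at (448,222), the onion at (202,181) and the tomato at (197,243). The side view shows the knob at about (298,163).

```bash
cat > h.py <<'E'
from plant import r, gripper_to, solve_ik, cams, order
import cv2, numpy as np
def ray(n,px):
    c=cams.calibration(n); K=np.array([[c["fx"],0,c["cx"]],[0,c["fy"],c["cy"]],[0,0,1]])
    u=cv2.undistortPoints(np.array(px,float).reshape(-1,1,2),K,c["dist_coeffs"]).reshape(-1,2)
    R=cv2.Rodrigues(c["rvec"])[0]
    return -R.T@c["tvec"], np.c_[u,np.ones(len(u))]@R
def plane(n,px,z):
    o,d=ray(n,px); return (o+d*((z-o[2])/d[:,2])[:,None])[:,:2]
def blobs(m,amin=10):
    k,l,s,c=cv2.connectedComponentsWithStats(m.astype(np.uint8),connectivity=8)
    return [(s[i,4],c[i].round(1),s[i,:4],l==i) for i in range(1,k) if s[i,4]>=amin]
def knob(im):   # white blobs on the lid in the top view
    hsv=cv2.cvtColor(im,cv2.COLOR_BGR2HSV)
    return blobs((hsv[...,1]<60)&(hsv[...,2]>120))
E
python3 - <<'E'
from h import *
im=cv2.imread("pics/top0.png"); hsv=cv2.cvtColor(im,cv2.COLOR_BGR2HSV)
sub=np.zeros(im.shape[:2],bool); sub[140:250,290:405]=1
g=(hsv[...,0]>32)&(hsv[...,0]<60)&(hsv[...,1]>100)&sub
b=max(blobs(g),key=lambda t:t[0]); ct=max(cv2.findContours(b[3].astype(np.uint8),0,cv2.CHAIN_APPROX_NONE)[0],key=cv2.contourArea)
hull=cv2.convexHull(ct).reshape(-1,2)
for z in(.13,.146):
    p=plane("top",hull,z); (x,y),rad=cv2.minEnclosingCircle((p*1000).astype(np.float32)); print("lid",z,x,y,rad)
w=(hsv[...,1]<70)&(hsv[...,2]>110)&sub
for a,c,s,_ in blobs(w,4): print("white",a,c,s,plane("top",[c],.155),plane("top",[c],.209))
cv2.imwrite("pics/crop0.png",np.hstack([cv2.resize(im[140:245,295:400],None,fx=5,fy=5,interpolation=cv2.INTER_NEAREST)]))
for n,px,z in(("cap",(449,222),.22),("mug",(427,155),.092),("onion",(202,181),.05),("tomato",(197,243),.05)): print(n,plane("top",[px],z))
E
```

```text
lid 0.13 561.1002807617188 -122.43952178955078 131.77789306640625
lid 0.146 558.4446411132812 -121.39453125 129.98191833496094
white 51 [362.4 160.5] [359 157   8   8] [[ 0.64524091 -0.16888769]] [[ 0.63212863 -0.16310105]]
white 574 [351.1 182.5] [337 167  31  30] [[ 0.58177194 -0.13440312]] [[ 0.57164252 -0.13023717]]
white 14 [352.5 179.3] [351 178   4   4] [[ 0.59094567 -0.13868834]] [[ 0.58038512 -0.13432099]]
white 49 [328.3 217.1] [320 211  25  14] [[ 0.48461513 -0.06735537]] [[ 0.47905182 -0.06634047]]
cap [[ 0.45869204 -0.38284075]]
mug [[ 0.67347163 -0.37150204]]
onion [[0.61562021 0.31836443]]
tomato [[0.42583187 0.32745925]]
```

View pics/crop0.png

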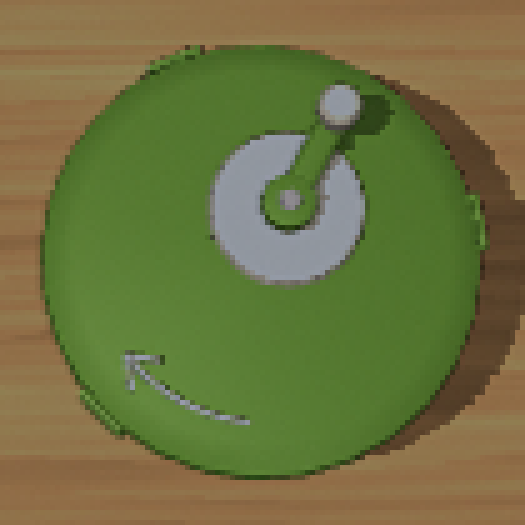

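The crop shows the crank arm pointing up and to the right, with the knob's top at about (362.5,160.5). The hub screw is at (352.5,179.3), the housing circle's centre at about (352,181.5), and the arrow runs clockwise.

View pics/c1.png

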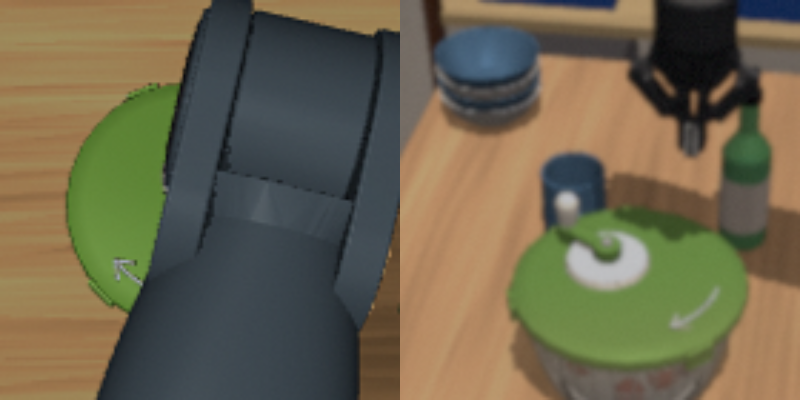

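The composite shows the closed fingertip clear of the spinner at about (690,150) in the right-hand panel. It is roughly 29 mm thick, and the knob is at (567,208). Next I do a slow test push of 90°, logging the forces.

```bash
cat >> h.py <<'E'
P=np.array([.586,-.1375]); AL=np.deg2rad(-30); Z=.184; HX,HY=.0135,.011   # finger half sizes along world x,y (yaw 90)
def geom(phi):
    th=AL-np.deg2rad(phi); u=np.array([np.cos(th),np.sin(th)]); return u,np.array([u[1],-u[0]])
def finger(phi,back=0.):   # keeps a corner (or face) of the fingertip behind the knob so that it pushes along the tangent
    u,t=geom(phi); s=np.array([HX,HY])*np.clip(t/.42,-1,1)
    return np.r_[P+.055*u-(.0125+back)*t-s, Z]
def push(a,b,step,v,bias,verbose=1,fmax=6.5):
    for phi in np.arange(a+step,b+1e-6,step):
        r.move_l(finger(phi),max_speed=v)
        f=(np.array(r.current_contact_force())-bias); u,t=geom(phi)
        if verbose: print(int(phi),"t %.1f rad %.1f z %.1f"%(f[:2]@-t,f[:2]@u,f[2]),"%.2f"%r.current_clock())
        if np.hypot(*f[:2])>fmax: print("STOP force",phi,f); return phi
    return b
E
python3 - <<'E'
from h import *
q=finger(0,.015)
r.move_to([q[0],q[1],.26],[180,0,90]); r.move_l(q,max_speed=.1); r.sleep(.2)
bias=np.mean([r.current_contact_force() for _ in range(5)],0); np.save("bias.npy",bias)
print(q,r.current_eef_pos(),bias,r.current_clock())
r.move_l(finger(0),max_speed=.03); print(np.array(r.current_contact_force())-bias)
push(0,90,15,.045,bias)
b=cams.read_camera("side"); a=cams.read_camera("top")
cv2.imwrite("pics/c2.png",np.hstack([cv2.resize(a[120:260,280:420],(400,400)),cv2.resize(b[90:230,240:380],(400,400))]))
E
```

```text
[ 0.6608814 -0.1301843  0.184    ] [ 0.6611886  -0.1302486   0.18465432] [0.05251892 0.01004287 0.6340831 ] 5.325
[ 0.08572192 -0.67885617  0.16172586]
15 t -0.4 rad 0.2 z -0.7 6.45
30 t -0.4 rad -0.0 z -0.2 6.92
45 t 0.4 rad 0.2 z -1.6 7.47
60 t 0.5 rad -0.3 z -0.6 8.03
75 t -0.3 rad 0.4 z -0.6 8.55
90 t -0.3 rad -1.0 z -1.8 9.03
```

View pics/c2.png

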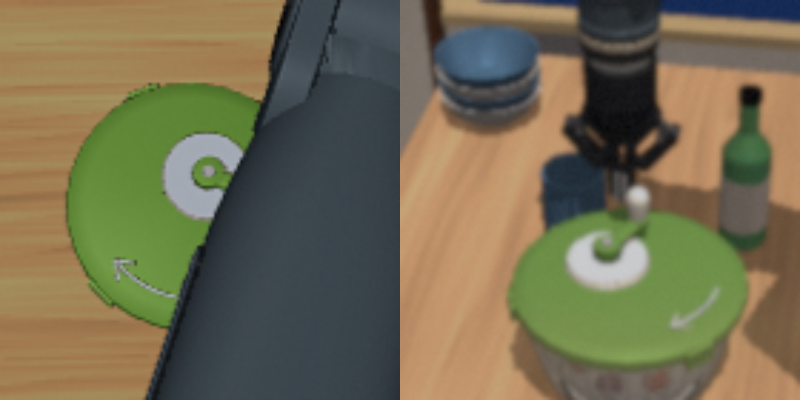

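The knob followed to about 90° and the spinner has not visibly moved: lid and hub are at the same pixels, with the hub at (208,172) in the left panel. I continue with a force guard on each segment.

```bash
cat >> h.py <<'E'
def push2(a,b,step,v,guard):
    for phi in np.arange(a+step,b+1e-6,step):
        if r.move_l(finger(phi),max_speed=v,until_force=guard):
            print("guard",phi,np.array(r.current_contact_force())-np.load("bias.npy"),r.current_eef_pos(),finger(phi)); return phi
    return b
E
python3 - <<'E'
from h import *
print(push2(90,450,15,.045,6.),r.current_clock())
b=cams.read_camera("side"); a=cams.read_camera("top")
cv2.imwrite("pics/c3.png",np.hstack([cv2.resize(a[120:260,280:420],(400,400)),cv2.resize(b[90:230,240:380],(400,400))]))
E
```

```text
450 21.425
```

View pics/c3.png

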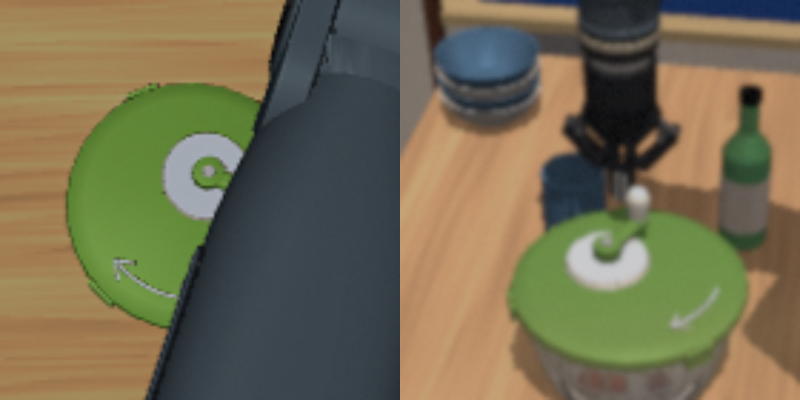

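After one turn the picture is the same as at 90°, with the knob at (638,203) in the right panel, and the lid has not shifted. I continue to 1140°, checking every 45° that the knob is where it should be in the side view, and then withdraw.

```bash
cat >> h.py <<'E'
def check(phi):
    c=cams.calibration("side"); K=np.array([[c["fx"],0,c["cx"]],[0,c["fy"],c["cy"]],[0,0,1]])
    u,_=geom(phi); p=cv2.projectPoints(np.r_[P+.055*u,.19][None],c["rvec"],c["tvec"],K,c["dist_coeffs"])[0].ravel()
    hsv=cv2.cvtColor(cams.read_camera("side"),cv2.COLOR_BGR2HSV)
    w=(hsv[...,1]<70)&(hsv[...,2]>110); x,y=p.round().astype(int)
    m=np.zeros_like(w); m[y-7:y+8,x-6:x+7]=1; n=(w&m).sum(); yy,xx=np.nonzero(w&m)
    print(int(phi),"pred",p.round(1),"white",n,(xx.mean().round(1),yy.mean().round(1)) if n else None)
E
python3 - <<'E'
from h import *
phi=450
while phi<1140:
    n=min(phi+45,1140); e=push2(phi,n,15,.045,6.)
    if e!=n or phi>1140: break
    phi=n; check(phi)
print(phi,r.current_clock(),np.array(r.current_contact_force())-np.load("bias.npy"))
if phi==1140:
    q=finger(phi,.03); r.move_l(q,max_speed=.06)
    r.move_l([q[0],q[1],.32],max_speed=.12); r.move_to([.30,-.30,.36],[180,0,90]); r.sleep(.5)
    print(r.current_clock(),r.current_contact_force())
    b=cams.read_camera("side"); a=cams.read_camera("top"); cv2.imwrite("pics/top4.png",a); cv2.imwrite("pics/side4.png",b)
E
```

```text
495 pred [332.  169.1] white 83 (np.float64(330.3), np.float64(167.7))
540 pred [328.  177.6] white 90 (np.float64(326.7), np.float64(176.0))
585 pred [315.3 182. ] white 139 (np.float64(314.6), np.float64(182.4))
630 pred [301.6 179.5] white 31 (np.float64(299.5), np.float64(179.7))
675 pred [295.4 171.6] white 0 None
720 pred [300.  163.4] white 18 (np.float64(298.9), np.float64(161.2))
765 pred [312.2 159.4] white 66 (np.float64(311.9), np.float64(158.7))
810 pred [325.3 161.7] white 83 (np.float64(323.2), np.float64(160.0))
855 pred [332.  169.1] white 84 (np.float64(330.3), np.float64(167.8))
900 pred [328.  177.6] white 92 (np.float64(326.7), np.float64(176.1))
945 pred [315.3 182. ] white 140 (np.float64(314.6), np.float64(182.4))
990 pred [301.6 179.5] white 32 (np.float64(299.7), np.float64(179.8))
1035 pred [295.4 171.6] white 0 None
1080 pred [300.  163.4] white 18 (np.float64(298.8), np.float64(161.4))
1125 pred [312.2 159.4] white 68 (np.float64(311.9), np.float64(158.7))
1140 pred [316.9 159.5] white 83 (np.float64(316.3), np.float64(158.4))
1140 45.925 [-1.04636363 -0.2423773  -1.52591867]
49.7083 [-0.03877085 -0.22888935 -0.51313732]
```

View pics/top4.png

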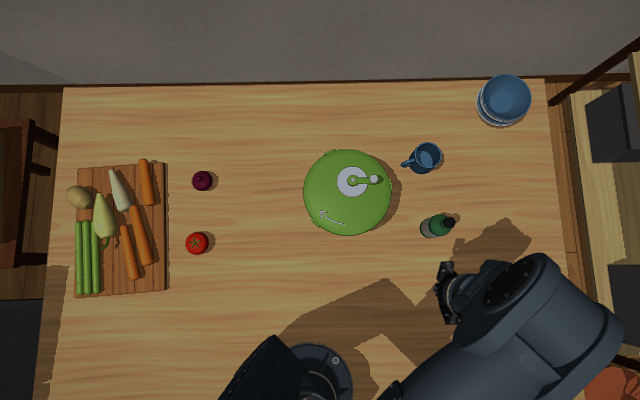

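The knob is at about (374,179), roughly 60° past its start and so about 3.16 turns in total. The spinner, bottle, mug, tomato and onion are where they were, and the arm is clear.

```bash
python3 - <<'E'
from h import *
a=cams.read_camera("top"); b=cv2.imread("pics/top4.png"); print(np.abs(a[140:240,290:400].astype(int)-b[140:240,290:400]).max())
print(order.job_done())
E
```

```text
5
the job is handed in; nothing more can be done
None
```

The fingertip pushed the crank about 3.16 turns clockwise and then withdrew; the crank is at rest, the spinner and the things around it stayed where they were, and the job is handed in.

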